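# Load a moisture dish into the drying unit through its sprung flap

## Task

Stand the lidded aluminium dish between the guide rails in front of the drying unit, let go, then push it with the pusher through the sprung flap until you feel it press against the springy stop hidden inside (about 5 to 10 N, no ramming). Draw the pusher straight back out so that the flap shuts behind the dish, and let go of it lying flat on the worktop. Keep the dish upright and leave the other things where they are.

Things in the scene. Friction and masses are not known exactly. Their poses are not given: they have to be found in the camera images.
- port: Drying unit: a low white box, 132 mm wide, 200 mm deep, 86 mm high, fixed to the worktop, with a flap-covered opening, 80 mm wide and 56 mm high, in its front. Origin on the worktop, midway across the opening, in the plane of the front face; x points into the unit (the way to push), y left seen from the front, z up.
- lane (a point): Middle of the loading place, on the worktop 85 mm in front of the unit's front face; axes as the unit's. Two straight parallel steel guide rails, 5 mm high, 6 mm wide, 65 mm apart inside, run from 45 mm before this point into the back of the chamber; the floor between them is the bare worktop.
- opening (a point): Middle of the opening, in the front face, 28 mm up. Inside, a hidden sprung stop has its free face 104 to 149 mm behind the front face, differently each time and not measured, so it first meets the dish with the dish centre 74 to 119 mm behind the face. It yields 1 mm per 3.5 N (1 N at first touch), bottoms hard after 8 mm and springs back when relieved. Nothing else blocks the dish.
- flap (a joint): Angle of the aluminium flap: 0 shut, growing inward to 1.45 rad; never outward. 70 mm wide, 44 mm tall, 3 mm thick, hinged at its top, 52 mm above the worktop and 4 mm behind the front face. A spring (0.024 N m shut, plus 0.04 N m per rad) shuts it. It rides over the dish's lid, then over the pusher's flat top (at about 1 rad, reaching 40 mm in), loading them with 1 to 3 N.
- flap_edge (a point): Middle of the flap's lower edge, 8 mm above the worktop when shut.
- dish: Round aluminium dish with fixed lid, about 80 g (differs by 25 percent); origin at the centre of its underside, z up. Measures: see dish_centre.
- dish_centre (a point): Centre of the lidded dish, 15 mm above its underside; z points up when it stands. The body is 56 mm across and 30 mm high, the lid's rim is 60 mm across from 21 to 30 mm height, with a small knob on top up to 34 mm. Can be gripped across the lid's rim. Slides on the worktop; does not roll.
- pusher: The pusher, 140 g: a straight white plastic bar lying flat on the worktop, 26 mm wide, 28 mm high, with a T-shaped nose 46 mm wide and equally high (flat top), and an upright handle. Origin on its underside below the handle; x points along the bar to the nose, z up. The bar runs from x = -24 mm to the nose face at x = 150 mm.
- pusher_grip (a point): Grasp point in the pusher's handle, 58 mm above its underside, straight above its origin, axes as the pusher's. The handle is an upright aluminium blade, 14 mm thick (pusher's y), 26 mm long (pusher's x), free from 32 to 84 mm above the underside.
- pusher_nose (a point): Middle of the pusher's flat nose face, 150 mm ahead of the handle, 14 mm above its underside.
- timer: Bystander: small white timer lying flat, 70 x 64 x 18 mm; origin at the centre of its underside.
- grain_dish: Bystander: round black dish of grain, 110 mm across, 26 mm high; origin at the centre of its underside.

How it is judged (in metres and radians):
On the way, in this order (a step that is already met when the one before it is completed fails the run):
1. the dish stands released between the guide rails, in front of the flap (x of dish_centre in the frame of port between -0.118 and -0.024 m and y of dish_centre in the frame of port between -0.014 and 0.014 m and height (world z) of dish_centre below 0.022 m and angle between dish_centre's own z axis and vertical below 0.15 rad and contact force between the fingers and dish below 0.2 N), for 0.2 s.
2. the pusher presses the dish, inside beyond the flap, against the sprung stop (x of dish_centre in the frame of port above 0.065 m and contact force between dish and port above 3.5 N and contact force between pusher and dish above 2 N and angle between dish_centre's own z axis and vertical below 0.2 rad), for 0.12 s.
At the end, for the whole second after the job is handed in: Dish upright inside, centre 62 to 140 mm beyond the front face and within 20 mm of the middle, after being pressed on the stop with over 3.5 N; flap shut within 0.06 rad; pusher flat on the worktop, its nose outside the flap; all at rest and released (x of dish_centre in the frame of port between 0.062 and 0.14 m and y of dish_centre in the frame of port between -0.02 and 0.02 m and height (world z) of dish_centre below 0.022 m and angle between each of dish_centre, pusher's own z axis and vertical below 0.1 rad and value of joint flap below 0.06 rad and x of pusher_nose in the frame of port below 0.004 m and height (world z) of pusher below 0.01 m and linear speed of each of dish, pusher below 0.02 m/s); the robot touches nothing.
It fails at once if the dish is pressed against the unit or its stop with more than 16 N (contact force between dish and port above 16 N).
It fails at once if the dish tips over (more than 0.5 rad) (angle between dish_centre's own z axis and vertical above 0.5 rad).
It fails at once if the arm or gripper presses on the unit with more than 15 N (contact force between the arm and port above 15 N).
It fails at once if the timer or the grain dish is shifted by more than 25 mm (distance of any of timer, grain_dish from where it was at the start of the episode above 0.025 m).
It also fails if it takes over 72 s, if anything falls off the work surface, if the arm or the gripper's body presses on something with over 40 N, if the wrist force passes 120 N, or if a joint passes its speed limit or range.

## Robot

A 6-joint arm with a two-finger parallel gripper is mounted at the origin on a cart in front of the work surface, level with it; the furniture and walls round the work are solid. World frame = base frame: x ahead of the robot, y to its left, z up, the work surface at z = 0. Lengths are in mm, angles in rad, forces in N, time in s.
With the tool pointing down it reaches from about 350 to 875 mm from the base axis. Payload 4.2 kg.
Tool frame: the origin (TCP) lies midway between the tips of the shut fingers; the grasp point (between the pads) lies 19 mm behind it (tcp_to_grasp is the distance from the TCP to the grasp point, in mm); z points along the fingers, y is the line along which they close (so a half turn about z gives the same grasp; the last joint's range is limited). The gripper opens to 85 mm and grips with 20 to 120 N. Pads are 22 mm wide; open, the fingers measure 114 mm over their backs; the gripper's body (76 mm by 85 mm) begins 54 mm behind the grasp point. The pads swing forward as they close: fully open they stand 13 mm farther back than shut.
Start: joints at [1.562, 0.385, 0.008, 0, -1.194, -0.259], TCP at [165.35, 602.709, 231.312] pointing down, gripper open.
Joint ranges: [-3.14, 3.14], [-1.21, 2.06], [-1.07, 1.41], [-3.16, 2.05], [-2.99, -0.16], [-3.1, 3.1]. Speed limits (rad/s): [2.79, 2.79, 3.14, 3.14, 3.14, 3.14].

## Interface

Orientations are given as a unit quaternion [x, y, z, w].
In Python, from bench import read_state, get_image, job_done, tcp_to_grasp gives the robot as it stands.
- The arm moves only by the tool jog_arm, never from a script. Its argument "plan" is a list of rows, each a list of 3 entries, a list of its own where there are three numbers: the finger opening in mm, from 0 to 85.4, then the shift along the tool's x, y, z as a fraction of full scale, then the turn, a rotation vector about the tool's x, y, z as a fraction of full scale. A call has 1 to 10 rows; each row is the pose to reach, as a shift and turn from the pose commanded when the call began, along the tool's axes at that moment; what a row does not reach only later rows make up. Full scale, the value 1, is 0.1 m for a shift and 60 degrees for a turn. A row lasts 1/8 s, in which the tool goes at most 62.5 mm and 10.7 degrees, less where a joint would pass 70% of its speed; a pose out of reach is approached as far as the arm can. A call with a number of a shift or a turn outside -1 to 1 is refused whole. A call with a gripper value outside its range is refused whole. The fingers move at their own pace and stop on an object; the grip force is fixed at half the most. Time passes only in rows, so rows that repeat a pose let the fingers close. It gives the time, the measured TCP pose, the force, the opening and the grip force at its end, in the units of the state.
- read_state(): the state, without advancing time (a new reading comes with each control period).
- get_image(name): name is "side" or "top" or "wrist"; returns a dict with "img" (384x512x3 uint8, red, green, blue), "range_z" (384x512 float32, mm along the optical axis (not along the pixel's ray), 0 where there is no reading), "intrinsics" (3x3 intrinsics, pixels), "extrinsics" (4x4, takes a point from camera to world coordinates); the wrist camera has in their place "tool_from_camera" (4x4, takes a point from camera to tool coordinates, whose origin is the TCP and whose axes are the flange's). Camera axes: x right, y down, z forward; pixel columns grow to the right and rows downward; lengths in mm; the calibration is good to about 2 mm. The wrist camera is an equidistant fisheye: a pixel r from the principal point sees the ray r / f radians off the axis. A picture is of the moment at which its call begins: read the wrist's pose just before it.
- job_done(): hands the job in; it is judged then, once.
The state is a dict: "clock": time; "joints": joint angles; "joint_vel": joint speeds; "joint_efforts": joint torques, N m; "position": TCP position; "ee_rot": TCP orientation; "contact_force": force on the tool from outside, world axes, zero at the start; "wrist_torque": the same for the moment, N m; "gripper_width": finger opening in mm; "grasp_force": force on a finger pad.
Only numpy, scipy, OpenCV 4.12 (cv2) and the standard library are available. Lean on these libraries where they do the work, as an engineer would, in place of code of your own. Each camera call takes 0.05 s, during which the arm holds its last target. There are 200 camera calls.

## Working session

There is one attempt and no reset: what is moved stays moved. The work goes in short steps, Python scripts to look and compute and a tool call to move; the robot and the scene stay as the last step left them, time stands still between calls to the robot, and variables do not carry over. Pictures are saved under pics/ and viewed, at most 12 in all, crops included, and the job is handed in when it is done.

Besides the shell and the picture viewer there is one more tool, called after ">>>" as name([rows], argument=value, ...), one row to a line, values as JSON. jog_arm: Moves the arm, as the interface text tells. Its arguments: {"type":"object","properties":{"plan":{"type":"array"}},"required":["plan"]}

```bash
ls; mkdir -p pics
python3 - <<'E'
from bench import *
import cv2,numpy as np
s=read_state();print({k:np.round(v,3).tolist() for k,v in s.items()});print(tcp_to_grasp)
ims=[]
for n in("top","side"):
    d=get_image(n);np.savez(f"{n}.npz",**d);cv2.imwrite(f"pics/{n}.png",d["img"][:,:,::-1]);print(n,d["intrinsics"].tolist(),np.round(d["extrinsics"],3).tolist())
E
```

```text
pics
{'clock': 0.0, 'joints': [1.562, 0.386, 0.007, -0.001, -1.194, -0.259], 'joint_vel': [0.001, -0.0, 0.0, -0.002, 0.001, 0.002], 'joint_efforts': [-0.001, -39.229, 18.84, 4.186, -0.005, 0.0], 'position': [165.198, 602.173, 230.233], 'ee_rot': [0.991, -0.134, -0.0, 0.001], 'contact_force': [0.072, -0.501, 0.48], 'wrist_torque': [-0.03, -0.034, 0.009], 'grasp_force': 0.0, 'gripper_width': 85.608}
18.700000000000003
top [[430.5966524092974, 0.0, 252.7207516066562], [0.0, 430.5966524092974, 187.55456944155338], [0.0, 0.0, 1.0]] [[0.013, -0.994, 0.111, 437.401], [-1.0, -0.014, -0.007, -9.822], [0.009, -0.111, -0.994, 1378.696], [0.0, 0.0, 0.0, 1.0]]
side [[371.8059495961683, 0.0, 255.4769672416456], [0.0, 371.8059495961683, 192.0242393073548], [0.0, 0.0, 1.0]] [[-0.96, -0.147, 0.238, 324.897], [-0.279, 0.565, -0.777, 806.296], [-0.02, -0.812, -0.583, 692.11], [0.0, 0.0, 0.0, 1.0]]
```

View pics/top.png

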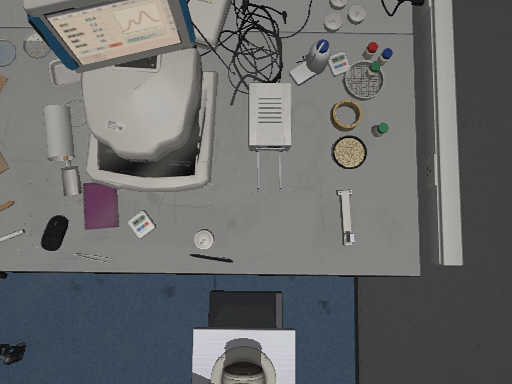

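View pics/side.png

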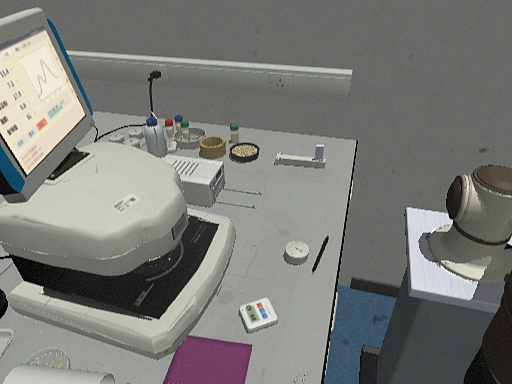

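The top view shows the unit with its front at about (270,150) and rails running down to (269,189). The dish is at (204,239), the timer at (141,224) and the grain dish at (350,152). The pusher spans (345,190)–(348,244), and the side view puts its handle at the robot end, (320,152). Next I'll get rough positions.

```bash
cat > h.py <<'E'
import numpy as np,cv2
from scipy.spatial.transform import Rotation as R
def ray(d,u,v,z):
    K=d["intrinsics"];E=d["extrinsics"];r=E[:3,:3]@np.array([(u-K[0,2])/K[0,0],(v-K[1,2])/K[1,1],1]);o=E[:3,3]
    return o+r*(z-o[2])/r[2]
def wray(tfc,K,pos,q,u,v,z):
    dx,dy=u-K[0,2],v-K[1,2];r=np.hypot(dx,dy);th=r/K[0,0]
    c=np.array([dx/r*np.sin(th),dy/r*np.sin(th),np.cos(th)]) if r>0 else np.array([0,0,1.])
    W=R.from_quat(q).as_matrix();o=W@tfc[:3,3]+pos;w=W@tfc[:3,:3]@c
    return o+w*(z-o[2])/w[2]
E
python3 - <<'E'
from h import *
d=dict(np.load("top.npz"))
for n,u,v,z in[("dish",204,239,30),("railL",258,189,5),("railR",280.5,189,5),("frontL",249,149.5,86),("frontR",291,151,86),("handle",348,239,84),("nose",345,190,28),("tail",348,244,28),("timer",141,224,18),("grain",350,152,26)]:
    print(n,ray(d,u,v,z).round(0))
i=np.hstack([cv2.resize(d["img"][y:y+60,x:x+70],None,fx=5.6,fy=5.6,interpolation=cv2.INTER_CUBIC) for x,y in((235,135),(315,185))])
cv2.imwrite("pics/crop1.png",i[:,:,::-1])
E
```

```text
dish [425. 130.  30.]
railL [587. -37.   5.]
railR [ 588. -109.    5.]
frontL [699.  -6.  86.]
frontR [ 696. -135.   86.]
handle [ 432. -306.   84.]
nose [ 585. -311.   28.]
tail [ 416. -319.   28.]
timer [469. 330.  18.]
grain [ 708. -329.   26.]
```

View pics/crop1.png

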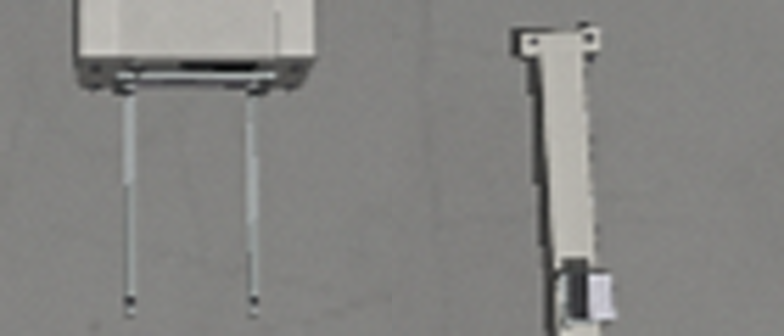

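The crop shows the rails running from (130,300)/(254,300) up to the front face. The pusher's T nose points at +x and its handle blade is at (600,295). I'll turn the tool to the world axes and fly to the dish.

>>> jog_arm([
  [85,[0.5,0.5,0],[0,0,-0.13]],
  [85,[1,1,0],[0,0,-0.257]],
  [85,[1,1,0],[0,0,-0.257]],
])

```text
clock: 0.48
position: [236.3, 476.8, 231.3]
ee_rot: [1.0, -0.0, -0.0, 0.001]
contact_force: [-0.8, -0.1, 1.2]
gripper_width: 85.1
grasp_force: 0.0
```

```bash
python3 -c "
from bench import *;s=read_state();print(s['clock'],s['position'],s['ee_rot'])"
```

```text
0.475 [236.28372694 476.7698603  231.25317746] [ 9.99999706e-01 -4.32027896e-04 -2.51451693e-04  5.81127559e-04]
```

>>> jog_arm([
  [85,[0.3,0.5,0],[0,0,0]],
  [85,[0.6,1,0],[0,0,0]],
  [85,[0.6,1,0],[0,0,0]],
])

```text
clock: 0.85
position: [296.4, 377.5, 231.4]
ee_rot: [1.0, -0.002, -0.0, 0.0]
contact_force: [0.2, 0.5, 0.3]
gripper_width: 85.0
grasp_force: 0.0
```

>>> jog_arm([
  [85,[0.3,0.5,0],[0,0,0]],
  [85,[0.6,1,0],[0,0,0]],
])

```text
clock: 1.1
position: [356.1, 280.3, 231.3]
ee_rot: [1.0, 0.002, 0.0, -0.0]
contact_force: [1.2, 0.6, 0.5]
gripper_width: 85.1
grasp_force: 0.0
```

>>> jog_arm([
  [85,[0.3,0.5,0],[0,0,0]],
  [85,[0.6,1,0],[0,0,0]],
  [85,[0.6,1,0],[0,0,0]],
])

```text
clock: 1.48
position: [417.2, 178.3, 231.1]
ee_rot: [1.0, -0.002, -0.0, 0.0]
contact_force: [0.3, 1.2, -0.3]
gripper_width: 85.1
grasp_force: 0.0
```

>>> jog_arm([
  [85,[0,0.46,0],[0,0,0]],
  [85,[0,0.46,0],[0,0,0]],
  [85,[0,0.46,0],[0,0,0]],
])

```text
clock: 1.85
position: [416.0, 135.4, 231.4]
ee_rot: [1.0, 0.001, 0.0, -0.0]
contact_force: [0.0, 0.2, -0.2]
gripper_width: 85.3
grasp_force: 0.0
```

```bash
cat > snap.py <<'E'
import sys
from bench import *
import cv2,numpy as np
n=sys.argv[1]
s=read_state();d=get_image("wrist");np.savez(n+".npz",pos=s["position"],q=s["ee_rot"],**d);cv2.imwrite(f"pics/{n}.png",d["img"][:,:,::-1])
print(s["clock"],np.round(s["position"],1),np.round(s["ee_rot"],4),d["intrinsics"].round(1).tolist(),d["tool_from_camera"].round(3).tolist())
E
python3 snap.py w1
```

```text
1.85 [416.  135.4 231.4] [ 1.0e+00  1.2e-03  3.0e-04 -3.0e-04] [[297.3, 0.0, 255.1], [0.0, 297.3, 193.1], [0.0, 0.0, 1.0]] [[-0.0, -0.948, -0.319, 81.775], [1.0, -0.0, -0.001, -0.779], [0.0, -0.319, 0.948, -141.022], [0.0, 0.0, 0.0, 1.0]]
```

View pics/w1.png

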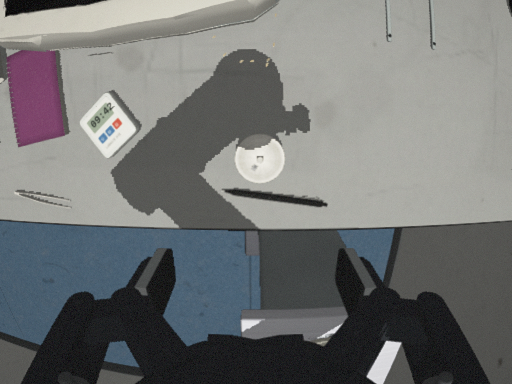

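The wrist view shows the dish lid centred at about (260,158), a pen just robotward of it from (225,190) to (325,205), and the rail ends at (390,39) and (434,46).

Run:
```python
from h import *
d=dict(np.load("w1.npz"));f=lambda u,v,z:wray(d["tool_from_camera"],d["intrinsics"],d["pos"],d["q"],u,v,z).round(1)
# lid outline: height map > 20mm
m=np.zeros((384,512),np.uint8)
rz=d["range_z"];T=d["tool_from_camera"]
from scipy.spatial.transform import Rotation as R
W=R.from_quat(d["q"]).as_matrix()
pts=[]
for v in range(120,200):
  for u in range(220,300):
    dx,dy=u-255.1,v-193.1;r=np.hypot(dx,dy);th=r/297.3
    c=np.array([dx/r*np.tan(th),dy/r*np.tan(th),1])*rz[v,u]
    p=W@(T[:3,:3]@c+T[:3,3])+d["pos"]
    if p[2]>22 and p[2]<36: pts.append(p)
pts=np.array(pts);print(len(pts),np.median(pts,0),pts.min(0),pts.max(0),(pts.min(0)+pts.max(0))/2)
print("lid",f(260,158,30),f(235,158,28),f(285,158,28),f(260,183,28),f(260,134,28),"rails",f(390,39,5),f(434,46,5),"pen",f(225,190,4),f(325,205,4))
```

```text
1930 [426.01962062 131.75398031  27.8003594 ] [395.64655345 102.12099522  22.262727  ] [455.15495671 160.39131751  34.42013139] [425.40075508 131.25615636  28.3414292 ]
lid [426.3 130.7  30. ] [425.9 160.2  28. ] [426.1 101.   28. ] [395.  130.4  28. ] [454.5 130.8  28. ] rails [584.4 -37.3   5. ] [ 586.6 -107.4    5. ] pen [378.3 175.7   4. ] [357.3  41.9   4. ]
```

Dish at (425.5, 131), 60 mm across, matching the given size. Descending to grip it.

>>> jog_arm([
  [85,[0.095,0.045,0.5],[0,0,0]],
  [85,[0.095,0.045,1],[0,0,0]],
  [85,[0.095,0.045,1],[0,0,0]],
])

```text
clock: 2.28
position: [423.2, 129.1, 128.5]
ee_rot: [1.0, 0.001, -0.004, 0.003]
contact_force: [-0.1, -0.6, 0.7]
gripper_width: 84.9
grasp_force: 0.0
```

>>> jog_arm([
  [85,[0,0,0.5],[0,0,0]],
  [85,[0,0,0.9],[0,0,0]],
  [85,[0,0,0.95],[0,0,0]],
  [85,[0,0,0.95],[0,0,0]],
  [85,[0,0,0.95],[0,0,0]],
])

```text
clock: 2.9
position: [426.7, 130.8, 38.3]
ee_rot: [1.0, 0.001, 0.002, -0.001]
contact_force: [0.1, 0.1, 0.2]
gripper_width: 85.3
grasp_force: 0.0
```

>>> jog_arm([
  [85,[-0.01,0,0.15],[0,0,0]],
  [85,[-0.01,0,0.31],[0,0,0]],
  [85,[-0.01,0,0.31],[0,0,0]],
  [55,[-0.01,0,0.31],[0,0,0]],
  [55,[-0.01,0,0.31],[0,0,0]],
  [55,[-0.01,0,0.31],[0,0,0]],
  [55,[-0.01,0,0.31],[0,0,0]],
  [55,[-0.01,0,0.31],[0,0,0]],
])

```text
clock: 3.9
position: [425.1, 129.9, 6.9]
ee_rot: [1.0, 0.001, 0.001, -0.001]
contact_force: [-1.1, -1.3, 8.4]
gripper_width: 56.2
grasp_force: 57.5
```

>>> jog_arm([
  [55,[0,0,-0.3],[0,0,0]],
  [55,[0,0,-0.6],[0,0,0]],
  [55,[0,0,-0.6],[0,0,0]],
  [55,[0,0,-0.6],[0,0,0]],
])

```text
clock: 4.4
position: [423.9, 129.3, 65.2]
ee_rot: [1.0, 0.0, -0.0, -0.0]
contact_force: [-1.8, 0.3, -1.2]
gripper_width: 55.6
grasp_force: 57.6
```

```bash
python3 snap.py w2
```

```text
4.4 [423.9 129.3  65.2] [ 1.e+00  5.e-04 -1.e-04 -1.e-04] [[297.3, 0.0, 255.1], [0.0, 297.3, 193.1], [0.0, 0.0, 1.0]] [[-0.0, -0.948, -0.319, 81.776], [1.0, -0.0, -0.001, -0.779], [0.0, -0.319, 0.948, -141.022], [0.0, 0.0, 0.0, 1.0]]
```

View pics/w2.png

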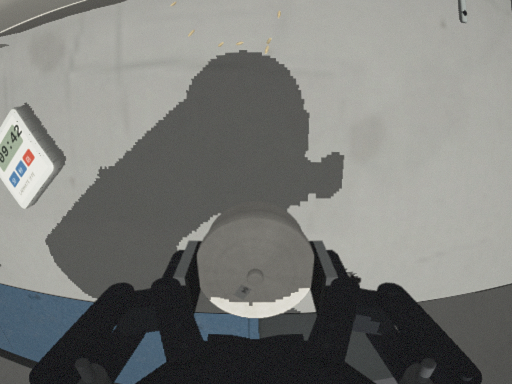

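The dish is held level between the pads, with the knob at (255,275). I'll check its height in the hand and its tilt, then look at the port from above the lane.

```bash
cat >> h.py <<'E'
def cloud(d,u0,u1,v0,v1,st=1):
    K=d["intrinsics"];T=d["tool_from_camera"];W=R.from_quat(d["q"]).as_matrix()
    v,u=np.mgrid[v0:v1:st,u0:u1:st];dx,dy=u-K[0,2],v-K[1,2];r=np.hypot(dx,dy)+1e-9;t=np.tan(r/K[0,0])/r
    z=d["range_z"][v,u];c=np.stack([dx*t*z,dy*t*z,z],-1)
    return (c@T[:3,:3].T+T[:3,3])@W.T+d["pos"]
E
python3 - <<'E'
from h import *
d=dict(np.load("w2.npz"))
p=cloud(d,190,325,200,320).reshape(-1,3)
q=p[(p[:,2]>80)&(p[:,2]<96)&(np.hypot(p[:,0]-424,p[:,1]-130)<34)]
print(len(q),q.min(0),q.max(0),np.percentile(q[:,2],[10,50,90]))
A=np.c_[q[:,:2]-q[:,:2].mean(0),np.ones(len(q))];print(np.linalg.lstsq(A,q[:,2],rcond=None)[0])
E
```

```text
10406 [394.16255181  97.7621078   80.00867317] [454.03177978 162.19546199  95.9893396 ] [84.59912653 85.94075002 87.13177303]
[-2.79947807e-02 -3.72795072e-03  8.60490029e+01]
```

>>> jog_arm([
  [55,[0.3,0.5,-0.4],[0,0,0]],
  [55,[0.5,1,-0.9],[0,0,0]],
  [55,[0.5,1,-0.9],[0,0,0]],
])

```text
clock: 4.82
position: [475.8, 28.2, 156.5]
ee_rot: [1.0, -0.001, 0.001, -0.0]
contact_force: [-0.1, 0.6, -2.3]
gripper_width: 55.8
grasp_force: 57.8
```

>>> jog_arm([
  [55,[0,0.5,-0.2],[0,0,0]],
  [55,[0,1,-0.4],[0,0,0]],
  [55,[0,1,-0.4],[0,0,0]],
  [55,[0,1,-0.4],[0,0,0]],
])

```text
clock: 5.32
position: [473.6, -70.1, 193.7]
ee_rot: [1.0, 0.0, -0.002, -0.0]
contact_force: [-0.3, 0.1, -0.6]
gripper_width: 56.2
grasp_force: 57.8
```

```bash
python3 snap.py w3
```

```text
5.325 [473.6 -70.1 193.7] [ 1.0e+00  3.0e-04 -1.6e-03 -1.0e-04] [[297.3, 0.0, 255.1], [0.0, 297.3, 193.1], [0.0, 0.0, 1.0]] [[-0.0, -0.948, -0.319, 81.78], [1.0, -0.0, -0.001, -0.779], [0.0, -0.319, 0.948, -141.022], [0.0, 0.0, 0.0, 1.0]]
```

View pics/w3.png

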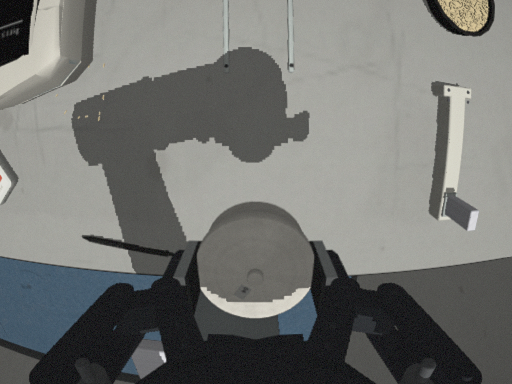

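Now the rail ends show at (227,68) and (292,68). The pusher is at the right, with its nose at (457,88) and its handle base at (449,205). I'll compute both, then move up to view the front face.

Run:
```python
from h import *
d=dict(np.load("w3.npz"));f=lambda u,v,z:wray(d["tool_from_camera"],d["intrinsics"],d["pos"],d["q"],u,v,z).round(1)
print("rails",f(227,67,5),f(226,3,5),f(292,67,5),f(290,3,5))
p=cloud(d,425,490,75,235).reshape(-1,3)
b=p[(p[:,2]>23)&(p[:,2]<33)];print(len(b),b.min(0),b.max(0))
for x0 in range(400,620,15):
    s=b[(b[:,0]>x0)&(b[:,0]<x0+15)]
    if len(s): print(x0,len(s),s[:,1].min().round(1),s[:,1].max().round(1),s[:,2].mean().round(1))
h=p[(p[:,2]>72)&(p[:,2]<95)];print("handle",len(h),np.median(h,0),h.min(0),h.max(0))
```

```text
rails [588.1 -38.7   5. ] [662.7 -37.4   5. ] [ 588.4 -109.2    5. ] [ 663.  -107.2    5. ]
2115 [ 412.78728707 -335.55578388   23.03696038] [ 587.38255389 -288.30414358   32.98069627]
400 11 -330.0 -307.5 25.0
415 92 -327.9 -306.5 27.1
430 84 -314.2 -305.7 27.8
445 169 -329.6 -304.2 27.3
460 179 -330.4 -303.4 26.0
475 185 -329.8 -303.4 26.0
490 187 -328.2 -302.7 26.0
505 188 -328.0 -301.7 26.1
520 194 -328.0 -300.8 26.0
535 197 -326.3 -299.9 26.0
550 198 -325.9 -299.7 26.1
565 288 -335.3 -288.7 26.2
580 143 -335.6 -288.3 26.1
handle 289 [ 438.5440053  -315.06547671   81.31225847] [ 424.05467653 -326.17860356   72.01779861] [ 450.48091344 -311.06981278   83.71125728]
```

>>> jog_arm([
  [55,[0.5,0,0.0],[0,0,0]],
  [55,[0.9,0.02,0.0],[0,0,0]],
  [55,[0.9,0.02,0.0],[0,0,0]],
  [55,[0.9,0.02,0],[0,0,0]],
])

```text
clock: 5.88
position: [563.6, -71.2, 193.9]
ee_rot: [1.0, 0.001, -0.002, -0.0]
contact_force: [-1.1, 0.1, -0.8]
gripper_width: 55.5
grasp_force: 57.8
```

```bash
python3 snap.py w4
```

```text
5.875 [563.6 -71.2 193.9] [ 1.      0.0014 -0.0016 -0.    ] [[297.3, 0.0, 255.1], [0.0, 297.3, 193.1], [0.0, 0.0, 1.0]] [[-0.0, -0.948, -0.319, 81.782], [1.0, -0.0, -0.001, -0.78], [0.0, -0.319, 0.948, -141.022], [0.0, 0.0, 0.0, 1.0]]
```

View pics/w4.png

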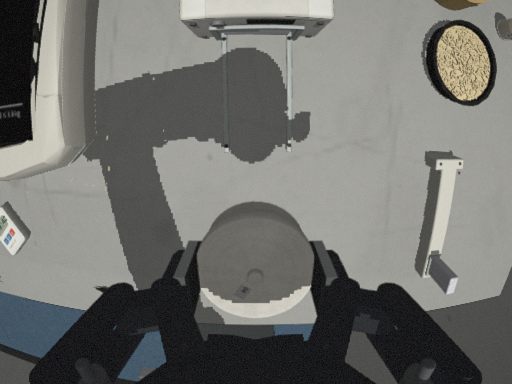

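The unit's front is at about v=38, with the flap and front at (256,25). The rails run from (226,148)/(290,148) up to the face.

Run:
```python
from h import *
d=dict(np.load("w4.npz"));f=lambda u,v,z:wray(d["tool_from_camera"],d["intrinsics"],d["pos"],d["q"],u,v,z).round(1)
print("rails",f(226.5,147,5),f(225,45,5),f(290,147,5),f(290,45,5))
p=cloud(d,170,345,0,50);P=p.reshape(-1,3)
t=P[(P[:,2]>82)&(P[:,2]<90)]
print("roof",t.min(0),t.max(0))
for y in range(-135,0,15):
    s=t[(t[:,1]>y)&(t[:,1]<y+15)]
    q=P[(P[:,2]>55)&(P[:,2]<80)&(P[:,1]>y)&(P[:,1]<y+15)]
    print(y,s[:,0].min().round(1) if len(s) else None,len(q),np.median(q[:,0]).round(1) if len(q) else None)
s=P[(P[:,2]>62)&(P[:,2]<78)];print("side y",s[:,1].min(),s[:,1].max())
# rail centroid from brightness rows
g=d["img"].astype(int).sum(2)
for v in (60,75,90,105,120,135): 
    print(v,[ (lambda w,u0:u0+np.argmax(w))(g[v,u0:u0+20],u0) for u0 in(216,281)])
```

```text
rails [588.5 -38.    5. ] [703.1 -37.3   5. ] [ 588.7 -109.5    5. ] [ 703.4 -107.8    5. ]
roof [ 713.42311696 -136.2489483    82.00045269] [733.81057118  -5.47814887  87.07300991]
-135 715.4 99 715.2
-120 714.9 121 715.0
-105 714.6 148 713.6
-90 714.2 155 713.3
-75 715.0 145 713.3
-60 713.4 142 714.1
-45 713.5 165 712.1
-30 713.6 117 713.8
-15 713.7 51 713.7
side y -135.1769432153102 -7.069747498708949
60 [np.int64(216), np.int64(288)]
75 [np.int64(224), np.int64(288)]
90 [np.int64(224), np.int64(288)]
105 [np.int64(224), np.int64(288)]
120 [np.int64(224), np.int64(289)]
135 [np.int64(227), np.int64(289)]
```

Front face is at x≈714, mid-lane line y≈-72.5, unit yaw≈0.012. The pusher origin is ≈(437.5,-317.4), yaw≈0.037. Placing the dish at (625,-72.5).

>>> jog_arm([
  [55,[0.3,0.01,0.3],[0,0,0]],
  [55,[0.61,0.014,0.7],[0,0,0]],
  [55,[0.61,0.014,1],[0,0,0]],
  [55,[0.61,0.014,1],[0,0,0]],
])

```text
clock: 6.42
position: [622.9, -73.3, 92.7]
ee_rot: [1.0, 0.001, -0.003, 0.0]
contact_force: [0.5, -0.5, -1.4]
gripper_width: 56.1
grasp_force: 57.8
```

>>> jog_arm([
  [55,[0,0,0.4],[0,0,0]],
  [55,[0,0,0.65],[0,0,0]],
  [55,[0,0,0.65],[0,0,0]],
  [55,[0,0,0.65],[0,0,0]],
])

```text
clock: 6.92
position: [626.9, -73.4, 32.9]
ee_rot: [1.0, 0.001, 0.002, 0.0]
contact_force: [0.2, -0.4, -0.4]
gripper_width: 56.2
grasp_force: 57.8
```

```bash
python3 snap.py w5
python3 - <<'E'
from h import *
d=dict(np.load("w5.npz"))
P=cloud(d,150,360,0,240).reshape(-1,3)
r=P[(P[:,2]>2.5)&(P[:,2]<8)&(P[:,0]>640)&(P[:,0]<705)&(abs(P[:,1]+72)<45)]
for lo,hi in((-120,-73),(-72,-20)):
    s=r[(r[:,1]>lo)&(r[:,1]<hi)];print(len(s),np.median(s,0) if len(s) else 0)
g=cv2.cvtColor(d["img"],cv2.COLOR_RGB2BGR);cv2.imwrite("pics/w5.png",g)
p=cloud(d,190,325,200,320).reshape(-1,3);z0=d["pos"][2]+21
q=p[(abs(p[:,2]-z0)<5)&(np.hypot(p[:,0]-624,p[:,1]+72)<34)];print(np.median(q[:,2]),q.min(0),q.max(0))
E
```

```text
6.925 [626.9 -73.4  32.9] [1.0e+00 1.1e-03 2.0e-03 1.0e-04] [[297.3, 0.0, 255.1], [0.0, 297.3, 193.1], [0.0, 0.0, 1.0]] [[-0.0, -0.948, -0.319, 81.77], [1.0, -0.0, -0.001, -0.78], [0.0, -0.319, 0.948, -141.023], [0.0, 0.0, 0.0, 1.0]]
890 [ 673.69390589 -106.94724467    3.38929106]
857 [675.0728922  -36.3534063    3.43887185]
53.54471532120182 [ 597.08697921 -103.58635935   48.8788606 ] [656.80832152 -40.96576362  58.87190981]
```

View pics/w5.png

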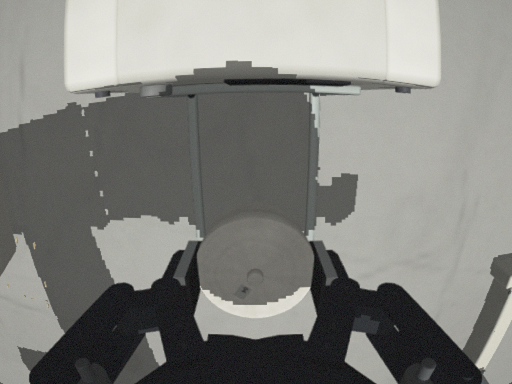

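The dish at (255,265) sits centred between the rails, which show at columns 197 and 312. The rails' midline is at y≈-72. Lowering and releasing.

>>> jog_arm([
  [55,[0,-0.008,0.1],[0,0,0]],
  [55,[0,-0.008,0.2],[0,0,0]],
  [55,[0,-0.008,0.23],[0,0,0]],
  [55,[0,-0.008,0.235],[0,0,0]],
  [55,[0,-0.008,0.235],[0,0,0]],
])

```text
clock: 7.6
position: [624.9, -72.9, 7.1]
ee_rot: [1.0, 0.001, -0.001, 0.0]
contact_force: [-3.0, 0.6, 4.3]
gripper_width: 56.1
grasp_force: 58.2
```

>>> jog_arm([
  [85,[0,0,0],[0,0,0]],
  [85,[0,0,0],[0,0,0]],
  [85,[0,0,0],[0,0,0]],
  [85,[0,0,0],[0,0,0]],
  [85,[0,0,-0.2],[0,0,0]],
  [85,[0,0,-0.6],[0,0,0]],
  [85,[0,0,-1],[0,0,0]],
  [85,[0,0,-1],[0,0,0]],
])

```text
clock: 8.6
position: [628.1, -72.6, 111.0]
ee_rot: [1.0, 0.001, 0.004, -0.0]
contact_force: [-0.0, -0.8, -0.1]
gripper_width: 85.1
grasp_force: 0.0
```

```bash
python3 snap.py w6
python3 - <<'E'
from h import *
d=dict(np.load("w6.npz"))
P=cloud(d,150,360,50,330).reshape(-1,3)
q=P[(P[:,2]>22)&(P[:,2]<36)&(np.hypot(P[:,0]-625,P[:,1]+72)<40)];print(len(q),np.median(q,0),q.min(0),q.max(0),(q.min(0)+q.max(0))/2)
r=P[(P[:,2]>2.5)&(P[:,2]<8)&(P[:,0]>630)&(P[:,0]<705)&(abs(P[:,1]+72)<45)]
for lo,hi in((-120,-73),(-72,-20)):
    s=r[(r[:,1]>lo)&(r[:,1]<hi)];print(len(s),np.median(s,0) if len(s) else 0)
E
```

```text
8.6 [628.1 -72.6 111. ] [ 1.0e+00  1.0e-03  4.3e-03 -2.0e-04] [[297.3, 0.0, 255.1], [0.0, 297.3, 193.1], [0.0, 0.0, 1.0]] [[-0.0, -0.948, -0.319, 81.762], [1.0, -0.0, -0.001, -0.779], [0.0, -0.319, 0.948, -141.024], [0.0, 0.0, 0.0, 1.0]]
3891 [627.46191043 -71.68735515  27.75245552] [ 596.36409035 -101.17202834   22.00927788] [654.87898107 -42.45136544  34.09858952] [625.62153571 -71.81169689  28.0539337 ]
533 [ 665.16947431 -106.73913803    3.43498211]
539 [666.75629721 -36.50494778   3.46083875]
```

The dish stands released at (625.5,-71.8). Going to the pusher.

>>> jog_arm([
  [85,[-0.4,0.5,-0.4],[0,0,0]],
  [85,[-0.8,1,-0.4],[0,0,0]],
  [85,[-0.8,1,-0.4],[0,0,0]],
])

```text
clock: 9.02
position: [542.8, -174.8, 146.2]
ee_rot: [1.0, -0.001, -0.001, -0.0]
contact_force: [0.2, -0.3, 0.1]
gripper_width: 85.1
grasp_force: 0.0
```

>>> jog_arm([
  [85,[-0.4,0.5,0],[0,0,0]],
  [85,[-0.8,1,0],[0,0,0]],
  [85,[-0.8,1,0],[0,0,0]],
  [85,[-0.8,1,0],[0,0,0]],
])

```text
clock: 9.52
position: [465.9, -272.9, 146.1]
ee_rot: [1.0, 0.0, -0.0, -0.0]
contact_force: [0.6, -0.3, -0.1]
gripper_width: 85.0
grasp_force: 0.0
```

```bash
python3 snap.py w7
python3 - <<'E'
from h import *
d=dict(np.load("w7.npz"))
P=cloud(d,150,512,0,384).reshape(-1,3);P=P[(P[:,1]<-250)&(P[:,1]>-380)&(P[:,0]<600)]
b=P[(P[:,2]>21)&(P[:,2]<33)];print(b.min(0),b.max(0))
xs=[];ys=[]
for x0 in range(455,570,15):
    s=b[(b[:,0]>x0)&(b[:,0]<x0+15)]
    if len(s): y=(s[:,1].min()+s[:,1].max())/2;xs.append(x0+7.5);ys.append(y);print(x0,len(s),np.ptp(s[:,1]).round(1),y.round(1))
print(np.polyfit(np.array(xs)-437,ys,1))
h=P[(P[:,2]>78)&(P[:,2]<90)];print("handle",len(h),np.median(h,0),h.min(0),h.max(0))
E
```

```text
9.525 [ 465.9 -272.9  146.1] [ 1.e+00  4.e-04 -5.e-04 -2.e-04] [[297.3, 0.0, 255.1], [0.0, 297.3, 193.1], [0.0, 0.0, 1.0]] [[-0.0, -0.948, -0.319, 81.777], [1.0, -0.0, -0.001, -0.779], [0.0, -0.319, 0.948, -141.022], [0.0, 0.0, 0.0, 1.0]]
[ 412.91315426 -334.90609424   21.00941805] [ 587.44075276 -289.07705097   32.92925791]
455 430 27.1 -318.3
470 451 26.7 -317.2
485 459 26.0 -316.4
500 467 26.4 -316.2
515 479 25.8 -315.5
530 494 26.9 -314.4
545 504 26.1 -313.7
560 596 44.1 -311.9
[ 5.47060800e-02 -3.19723274e+02]
handle 518 [ 438.61136045 -319.39502225   82.22298101] [ 424.30309491 -326.8964393    78.28007561] [ 450.13219847 -312.49016475   84.30424128]
```

>>> jog_arm([
  [85,[-0.28,0.466,0],[0,0,-0.046]],
  [85,[-0.28,0.466,0],[0,0,-0.046]],
  [85,[-0.28,0.466,0.4],[0,0,-0.046]],
  [85,[-0.28,0.466,0.8],[0,0,-0.046]],
  [85,[-0.28,0.466,0.98],[0,0,-0.046]],
  [85,[-0.28,0.466,0.98],[0,0,-0.046]],
])

```text
clock: 10.32
position: [438.1, -318.1, 47.1]
ee_rot: [1.0, 0.026, -0.002, -0.001]
contact_force: [0.6, -0.5, -0.1]
gripper_width: 85.0
grasp_force: 0.0
```

>>> jog_arm([
  [85,[0,0,0.08],[0,0,0]],
  [85,[0,0,0.08],[0,0,0]],
])

```text
clock: 10.58
position: [438.3, -319.3, 41.0]
ee_rot: [1.0, 0.025, 0.0, 0.0]
contact_force: [-0.5, -0.1, -0.7]
gripper_width: 85.2
grasp_force: 0.0
```

>>> jog_arm([
  [5,[0,0,0],[0,0,0]],
  [5,[0,0,0],[0,0,0]],
  [5,[0,0,0],[0,0,0]],
  [5,[0,0,0],[0,0,0]],
  [5,[0,0,0],[0,0,0]],
  [5,[0,0,0],[0,0,0]],
  [5,[0,0,0],[0,0,0]],
  [5,[0,0,0],[0,0,0]],
])

```text
clock: 11.58
position: [437.9, -319.7, 40.9]
ee_rot: [1.0, 0.025, -0.0, 0.0]
contact_force: [-1.2, -0.4, 0.8]
gripper_width: 13.2
grasp_force: 59.7
```

>>> jog_arm([
  [5,[0,0,-0.1],[0,0,0]],
  [5,[0,0,-0.25],[0,0,0]],
  [5,[0,0,-0.3],[0,0,0]],
  [5,[0,0,-0.3],[0,0,0]],
])

```text
clock: 12.08
position: [438.2, -319.7, 71.6]
ee_rot: [1.0, 0.025, 0.001, 0.0]
contact_force: [-0.7, 0.3, -1.3]
gripper_width: 13.0
grasp_force: 59.4
```

```bash
cat > pus.py <<'E'
import sys
from h import *
d=dict(np.load(sys.argv[1]+".npz"));dz=float(sys.argv[2])
W=R.from_quat(d["q"]).as_matrix()
P=cloud(d,100,400,0,330).reshape(-1,3);L=(P-d["pos"])@W  # tool axes
z=P[:,2];m=(abs(z-28-dz)<7)&(L[:,0]>30)&(L[:,0]<165)&(abs(L[:,1])<30);b=L[m]
print("nose x",np.percentile(b[:,0],99.5))
xs=np.arange(40,150,10);r=[]
for x in xs:
    s=b[(b[:,0]>x)&(b[:,0]<x+10)];r.append((s[:,1].min(),s[:,1].max(),np.median(s[:,2]))) if len(s)>5 else r.append((np.nan,)*3)
r=np.array(r);c=r[:,:2].mean(1);k=np.isfinite(c);print(np.round(np.c_[xs,r,c],1));print("yaw in tool",np.polyfit(xs[k]+5,c[k],1),"pitch",np.polyfit(xs[k]+5,r[k,2],1))
E
python3 snap.py w8; python3 pus.py w8 30
```

```text
12.075 [ 438.2 -319.7   71.6] [9.997e-01 2.470e-02 7.000e-04 2.000e-04] [[297.3, 0.0, 255.1], [0.0, 297.3, 193.1], [0.0, 0.0, 1.0]] [[-0.0, -0.948, -0.319, 81.811], [1.0, -0.0, -0.001, -0.788], [0.0, -0.319, 0.948, -141.023], [0.0, 0.0, 0.0, 1.0]]
nose x 135.07436071533448
[[ 40.  -13.6  11.8  14.5  -0.9]
 [ 50.  -13.3  12.1  14.6  -0.6]
 [ 60.  -13.8  12.   14.6  -0.9]
 [ 70.  -13.6  12.3  14.6  -0.6]
 [ 80.  -14.   12.2  14.6  -0.9]
 [ 90.  -14.   12.2  14.6  -0.9]
 [100.  -14.   12.2  14.6  -0.9]
 [110.  -13.9  12.2  14.6  -0.9]
 [120.  -18.3  16.5  14.6  -0.9]
 [130.  -22.8  21.5  14.8  -0.7]
 [140.    nan   nan   nan   nan]]
yaw in tool [-7.97696941e-05 -8.07878099e-01] pitch [1.61910845e-03 1.44686861e+01]
```

The pusher is gripped straight and level. Carrying it to the lane.

>>> jog_arm([
  [5,[-0.03,-0.3,-0.1],[0,0,0.02]],
  [5,[-0.033,-0.65,-0.1],[0,0,0.036]],
  [5,[-0.033,-0.95,-0.1],[0,0,0.036]],
  [5,[-0.033,-0.95,-0.1],[0,0,0.036]],
])

```text
clock: 12.62
position: [429.3, -223.5, 80.6]
ee_rot: [1.0, 0.007, -0.001, -0.0]
contact_force: [-0.1, 0.2, -2.2]
gripper_width: 13.4
grasp_force: 59.5
```

>>> jog_arm([
  [5,[0,-0.4,0],[0,0,0]],
  [5,[0.01,-0.75,0],[0,0,0]],
  [5,[0.01,-0.75,0],[0,0,0]],
])

```text
clock: 13.0
position: [430.2, -149.0, 80.7]
ee_rot: [1.0, 0.007, -0.0, -0.0]
contact_force: [0.0, 0.1, -1.4]
gripper_width: 13.3
grasp_force: 59.6
```

>>> jog_arm([
  [5,[0,-0.4,0],[0,0,0]],
  [5,[0.01,-0.74,0],[0,0,0]],
  [5,[0.01,-0.74,0],[0,0,0]],
  [5,[0.01,-0.74,0],[0,0,0]],
  [5,[0.01,-0.74,0],[0,0,0]],
])

```text
clock: 13.62
position: [430.1, -76.8, 80.7]
ee_rot: [1.0, 0.005, -0.0, 0.0]
contact_force: [-0.4, -0.2, -1.8]
gripper_width: 13.4
grasp_force: 59.6
```

```bash
python3 snap.py w9; python3 pus.py w9 40
```

```text
13.625 [430.1 -76.8  80.7] [ 1.0e+00  5.1e-03 -2.0e-04  1.0e-04] [[297.3, 0.0, 255.1], [0.0, 297.3, 193.1], [0.0, 0.0, 1.0]] [[-0.0, -0.948, -0.319, 81.783], [1.0, -0.0, -0.001, -0.781], [0.0, -0.319, 0.948, -141.022], [0.0, 0.0, 0.0, 1.0]]
nose x 134.94328330715328
[[ 40.  -13.6  11.8  14.4  -0.9]
 [ 50.  -13.3  12.1  14.6  -0.6]
 [ 60.  -13.8  12.   14.5  -0.9]
 [ 70.  -13.6  12.3  14.6  -0.7]
 [ 80.  -13.5  12.2  14.5  -0.6]
 [ 90.  -13.9  12.2  14.6  -0.8]
 [100.  -13.9  12.1  14.6  -0.9]
 [110.  -13.9  12.2  14.5  -0.9]
 [120.  -18.3  16.6  14.6  -0.9]
 [130.  -22.9  21.6  14.8  -0.7]
 [140.    nan   nan   nan   nan]]
yaw in tool [-7.46056484e-05 -7.76743541e-01] pitch [1.63022343e-03 1.44316610e+01]
```

View pics/w9.png

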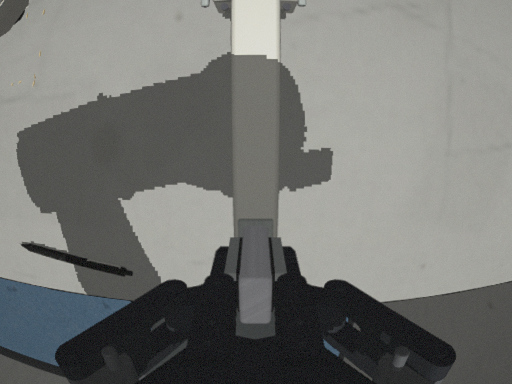

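The bar is held straight, and its nose runs off the top at (256,5). Lowering it between the rails.

>>> jog_arm([
  [5,[0,-0.016,0.15],[0,0,0]],
  [5,[0,-0.016,0.3],[0,0,0]],
  [5,[0,-0.016,0.36],[0,0,0]],
  [5,[0,-0.016,0.38],[0,0,0]],
  [5,[0,-0.016,0.38],[0,0,0]],
])

```text
clock: 14.3
position: [430.4, -74.4, 43.0]
ee_rot: [1.0, 0.006, 0.0, -0.0]
contact_force: [0.4, 1.1, -0.9]
gripper_width: 13.4
grasp_force: 59.7
```

```bash
python3 snap.py w10
python3 - <<'E'
from h import *
from bench import *
d=get_image("side")
W=dict(np.load("w10.npz"))
i=cv2.resize(d["img"][130:290,150:350],None,fx=3,fy=3,interpolation=cv2.INTER_CUBIC)
cv2.imwrite("pics/s2.png",i[:,:,::-1])
E
```

```text
14.3 [430.4 -74.4  43. ] [ 1.0e+00  5.8e-03  3.0e-04 -0.0e+00] [[297.3, 0.0, 255.1], [0.0, 297.3, 193.1], [0.0, 0.0, 1.0]] [[-0.0, -0.948, -0.319, 81.783], [1.0, -0.0, -0.001, -0.781], [0.0, -0.319, 0.948, -141.022], [0.0, 0.0, 0.0, 1.0]]
```

View pics/s2.png

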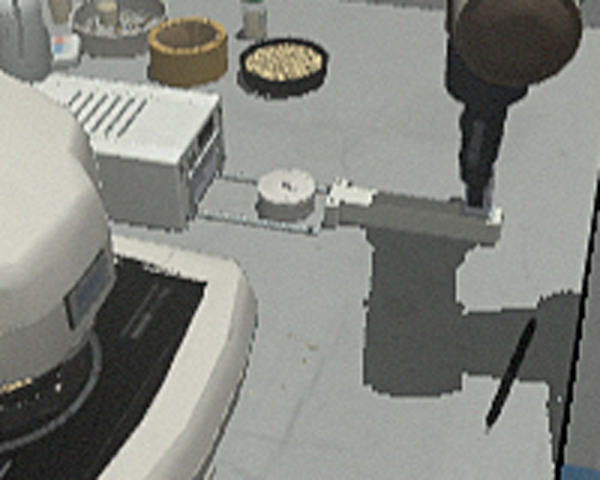

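The side view shows the pusher lying between the rails with its nose at (335,205), just behind the upright dish at (288,193). Pushing gently now.

>>> jog_arm([
  [5,[0.08,0,0.01],[0,0,0]],
  [5,[0.18,0,0.01],[0,0,0]],
  [5,[0.3,0,0.01],[0,0,0]],
  [5,[0.42,0,0.01],[0,0,0]],
  [5,[0.54,0,0.01],[0,0,0]],
  [5,[0.66,0,0.01],[0,0,0]],
  [5,[0.78,0,0.01],[0,0,0]],
  [5,[0.88,0,0.01],[0,0,0]],
  [5,[0.94,0,0.01],[0,0,0]],
  [5,[0.95,0,0.01],[0,0,0]],
])

```text
clock: 15.65
position: [524.7, -73.2, 41.6]
ee_rot: [1.0, 0.006, -0.001, 0.0]
contact_force: [-4.2, -0.7, -0.5]
gripper_width: 13.0
grasp_force: 59.8
```

```bash
python3 snap.py w11
python3 - <<'E'
from h import *
d=dict(np.load("w11.npz"))
P=cloud(d,150,360,0,250).reshape(-1,3)
q=P[(P[:,2]>22)&(P[:,2]<36)&(P[:,0]>590)&(P[:,0]<712)&(abs(P[:,1]+72)<40)]
for x in range(540,712,8):
    s=P[(P[:,2]>20)&(P[:,2]<40)&(P[:,0]>x)&(P[:,0]<x+8)&(abs(P[:,1]+72)<45)]
    if len(s):print(x,s[:,1].min().round(1),s[:,1].max().round(1),np.median(s[:,2]).round(1))
E
```

```text
15.65 [524.7 -73.2  41.6] [ 1.0e+00  5.7e-03 -6.0e-04  0.0e+00] [[297.3, 0.0, 255.1], [0.0, 297.3, 193.1], [0.0, 0.0, 1.0]] [[-0.0, -0.948, -0.319, 81.785], [1.0, -0.0, -0.001, -0.781], [0.0, -0.319, 0.948, -141.022], [0.0, 0.0, 0.0, 1.0]]
540 -85.2 -59.4 27.1
548 -85.1 -59.5 27.0
556 -85.4 -59.7 27.0
564 -84.6 -59.1 27.0
572 -84.7 -59.3 26.9
580 -84.7 -58.7 26.9
588 -84.4 -58.7 27.0
596 -84.8 -58.8 26.9
604 -84.6 -58.8 26.9
612 -84.4 -58.8 26.9
620 -84.3 -58.2 26.9
628 -84.1 -58.6 26.9
636 -84.1 -57.9 26.8
644 -84.0 -58.4 26.9
652 -92.9 -48.8 26.8
660 -93.4 -48.7 24.1
```

View pics/w11.png

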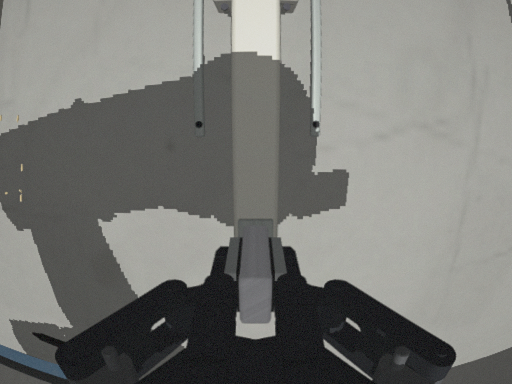

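The nose is centred between the rails, which show at columns 198 and 316, and the dish is entering the flap. Continuing to just short of the earliest stop position.

>>> jog_arm([
  [5,[0.05,0,0],[0,0,0]],
  [5,[0.14,0,0],[0,0,0]],
  [5,[0.23,0,0],[0,0,0]],
  [5,[0.32,0,0],[0,0,0]],
  [5,[0.41,0,0],[0,0,0]],
  [5,[0.5,0,0],[0,0,0]],
  [5,[0.59,0,0],[0,0,0]],
  [5,[0.67,0,0],[0,0,0]],
  [5,[0.72,0,0],[0,0,0]],
  [5,[0.74,0,0],[0,0,0]],
])

```text
clock: 16.95
position: [599.5, -72.3, 41.8]
ee_rot: [1.0, 0.006, 0.0, -0.0]
contact_force: [-2.4, 0.3, -1.0]
gripper_width: 13.1
grasp_force: 59.6
```

>>> jog_arm([
  [5,[0,0,0],[0,0,0]],
  [5,[0,0,0],[0,0,0]],
])

```text
clock: 17.2
position: [599.6, -72.2, 42.1]
ee_rot: [1.0, 0.006, 0.001, -0.0]
contact_force: [0.1, -0.3, -0.7]
gripper_width: 13.7
grasp_force: 59.6
```

>>> jog_arm([
  [5,[0.025,0,0],[0,0,0]],
  [5,[0.05,0,0],[0,0,0]],
  [5,[0.065,0,0],[0,0,0]],
  [5,[0.065,0,0],[0,0,0]],
  [5,[0.065,0,0],[0,0,0]],
])

```text
clock: 17.82
position: [605.5, -72.2, 41.5]
ee_rot: [1.0, 0.006, -0.0, 0.0]
contact_force: [-0.2, -0.2, -3.2]
gripper_width: 13.1
grasp_force: 59.5
```

>>> jog_arm([
  [5,[0.01,0,0],[0,0,0]],
  [5,[0.02,0,0],[0,0,0]],
  [5,[0.025,0,0],[0,0,0]],
  [5,[0.025,0,0],[0,0,0]],
])

```text
clock: 18.32
position: [608.2, -72.2, 41.8]
ee_rot: [1.0, 0.006, 0.0, -0.0]
contact_force: [-0.5, -0.7, -3.2]
gripper_width: 13.4
grasp_force: 59.5
```

>>> jog_arm([
  [5,[0.01,0,0],[0,0,0]],
  [5,[0.02,0,0],[0,0,0]],
  [5,[0.028,0,0],[0,0,0]],
  [5,[0.028,0,0],[0,0,0]],
])

```text
clock: 18.82
position: [611.1, -72.1, 41.8]
ee_rot: [1.0, 0.006, 0.0, -0.0]
contact_force: [-1.6, 0.1, -3.1]
gripper_width: 13.1
grasp_force: 59.5
```

>>> jog_arm([
  [5,[0.01,0,0],[0,0,0]],
  [5,[0.018,0,0],[0,0,0]],
  [5,[0.018,0,0],[0,0,0]],
  [5,[0.018,0,0],[0,0,0]],
])

```text
clock: 19.32
position: [612.9, -72.1, 41.9]
ee_rot: [1.0, 0.006, 0.0, -0.0]
contact_force: [-1.2, -0.1, -3.2]
gripper_width: 13.3
grasp_force: 59.5
```

>>> jog_arm([
  [5,[0.01,0,0],[0,0,0]],
  [5,[0.02,0,0],[0,0,0]],
  [5,[0.028,0,0],[0,0,0]],
  [5,[0.028,0,0],[0,0,0]],
])

```text
clock: 19.82
position: [614.1, -72.2, 41.6]
ee_rot: [1.0, 0.006, -0.002, 0.0]
contact_force: [-4.7, -0.2, 0.2]
gripper_width: 13.1
grasp_force: 59.7
```

Contact is building: the arm lags and Fx is -4.7 N. Adding 1 mm.

>>> jog_arm([
  [5,[0.005,0,0],[0,0,0]],
  [5,[0.01,0,0],[0,0,0]],
  [5,[0.01,0,0],[0,0,0]],
  [5,[0.01,0,0],[0,0,0]],
])

```text
clock: 20.32
position: [614.5, -72.3, 41.6]
ee_rot: [1.0, 0.006, -0.002, 0.0]
contact_force: [-7.5, 0.1, 0.9]
gripper_width: 13.3
grasp_force: 60.0
```

>>> jog_arm([
  [5,[0.005,0,0],[0,0,0]],
  [5,[0.005,0,0],[0,0,0]],
  [5,[0.005,0,0],[0,0,0]],
  [5,[0.005,0,0],[0,0,0]],
])

```text
clock: 20.82
position: [614.7, -72.3, 41.6]
ee_rot: [1.0, 0.006, -0.002, 0.0]
contact_force: [-7.5, 0.2, 1.0]
gripper_width: 13.4
grasp_force: 60.1
```

Pressed at about 7.5 N and held. Withdrawing straight back.

>>> jog_arm([
  [5,[-0.04,0,0],[0,0,0]],
  [5,[-0.12,0,0],[0,0,0]],
  [5,[-0.24,0,0],[0,0,0]],
  [5,[-0.36,0,0],[0,0,0]],
  [5,[-0.48,0,0],[0,0,0]],
  [5,[-0.6,0,0],[0,0,0]],
  [5,[-0.72,0,0],[0,0,0]],
  [5,[-0.84,0,0],[0,0,0]],
  [5,[-0.95,0,0],[0,0,0]],
  [5,[-1,0,0],[0,0,0]],
])

```text
clock: 22.08
position: [516.3, -73.3, 41.9]
ee_rot: [1.0, 0.006, -0.0, 0.0]
contact_force: [-0.4, -0.2, -1.3]
gripper_width: 13.8
grasp_force: 59.5
```

>>> jog_arm([
  [5,[-0.15,0,0],[0,0,0]],
  [5,[-0.3,0,0],[0,0,0]],
  [5,[-0.3,0,0.01],[0,0,0]],
  [5,[-0.3,0,0.01],[0,0,0]],
])

```text
clock: 22.58
position: [487.5, -73.6, 41.0]
ee_rot: [1.0, 0.006, 0.001, 0.0]
contact_force: [-0.4, -0.5, -1.2]
gripper_width: 13.5
grasp_force: 59.7
```

Lowering until the bar rests on the worktop (weight comes off), then I'll release.

>>> jog_arm([
  [5,[0,0,0.005],[0,0,0]],
  [5,[0,0,0.01],[0,0,0]],
  [5,[0,0,0.01],[0,0,0]],
  [5,[0,0,0.01],[0,0,0]],
])

```text
clock: 23.08
position: [487.7, -73.6, 40.9]
ee_rot: [1.0, 0.006, 0.0, 0.0]
contact_force: [-2.7, 1.8, 8.4]
gripper_width: 13.4
grasp_force: 61.2
```

Resting. Opening and lifting.

>>> jog_arm([
  [85,[0,0,-0.005],[0,0,0]],
  [85,[0,0,-0.005],[0,0,0]],
  [85,[0,0,-0.005],[0,0,0]],
  [85,[0,0,-0.005],[0,0,0]],
  [85,[0,0,-0.005],[0,0,0]],
  [85,[0,0,-0.005],[0,0,0]],
  [85,[0,0,-0.3],[0,0,0]],
  [85,[0,0,-0.7],[0,0,0]],
  [85,[0,0,-1],[0,0,0]],
  [85,[0,0,-1],[0,0,0]],
])

```text
clock: 24.32
position: [488.7, -73.4, 142.3]
ee_rot: [1.0, 0.006, 0.003, -0.0]
contact_force: [-0.6, -0.1, -0.2]
gripper_width: 85.1
grasp_force: 0.0
```

>>> jog_arm([
  [85,[0,0,-0.5],[0,0,0]],
  [85,[0,0,-0.5],[0,0,0]],
  [85,[0,0,-0.5],[0,0,0]],
])

```text
clock: 24.7
position: [486.2, -73.5, 188.7]
ee_rot: [1.0, 0.006, -0.001, -0.0]
contact_force: [0.0, 0.0, -0.5]
gripper_width: 85.1
grasp_force: 0.0
```

Run:
```python
from h import *
from bench import *
d=get_image("side")
i=cv2.resize(d["img"][130:250,170:350],None,fx=4,fy=4,interpolation=cv2.INTER_CUBIC)
cv2.imwrite("pics/s3.png",i[:,:,::-1])
```

```text
(no output)
```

View pics/s3.png

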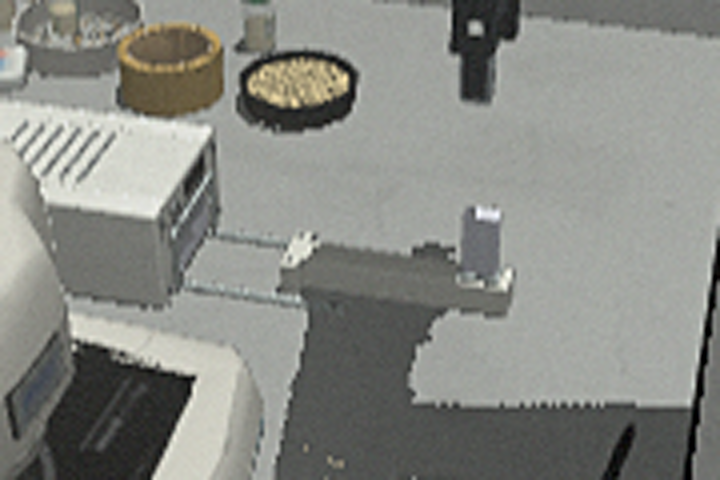

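The dish is inside and the flap at (195,215) is shut. The pusher lies flat and released with its nose at (295,265), well outside. Handing in.

```bash
python3 -c "
from bench import *
print(job_done())"
```

```text
the job is handed in; nothing more can be done
None
```

I pushed the dish through the flap onto the hidden stop at about 7.5 N (wrist force reading), drew the pusher back and left it flat and released outside the shut flap, and handed the job in at about 25 s; no verdict was shown.

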